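# Level the rocking worktop shelf

### The job

The small worktop shelf rocks on its front right corner because the screw foot there is too short. Lay the spirit level flat and lengthwise along the front of the shelf and let go of it; then take hold of the round knob over that foot, press the corner down firmly (about 15 N) so that the foot bears on the worktop, and turn the knob until the level's bubble rests between its two lines under that pressure. Finish like that: still gripping the knob and pressing down, bubble between the lines, the level lying untouched where you laid it and the things on and around the shelf left standing.

Things in the scene. Friction and masses are not known exactly. Their poses are not given: they have to be found in the camera images.
- stand: small shelf: board 215 x 355 mm (its x, y), top 75 mm above the origin; 1.4 kg, loose. Origin on the worktop under the board's centre, x to the back, y left. Feet at x +-80, y +-150 mm. It stands on three; the front right foot hangs 1.6 to 3.5 mm clear until about 5 N tips that corner down. A jar and a cup stand on the back half; the front, x -105 to 0 mm, is free but for the knob
- foot: levelling foot below the knob, under the front right corner: black rubber pad 30 mm wide on a threaded spindle. Origin at the centre of its underside, z up
- knob: black hand knob on the shelf's front right corner: round crown 34 mm wide, 30 mm tall, on a 56 mm skirt. Origin on the axis at mid crown, 30 mm above the board, z up; the skirt's top, on which fingertips can push, is 14.5 mm below it. Clockwise from above screws the foot down 1.6 mm/rad; 1.0 to 2.2 rad are needed. Stiff (0.1 N m), stays put, does not rise on the shelf
- spirit_level: aluminium pocket spirit level, 160 x 22 x 36 mm (length, width, height), 0.2 kg, lying on its base on the worktop right of the shelf. Origin at the centre of its underside, x along its length, z up. A vial lies along x in the middle of its top, with two black lines 21 mm apart and a pale bubble 13 mm long
- bubble (a joint): place of the bubble's middle from the vial's centre (m), positive to the level's +x end, at most 0.018. It goes to the higher end, 1.5 mm per mrad, settling in 1 s. With the level along the front and the corner pressed it moves about 8 mm per rad of the knob: off to the left, away from the knob, while the foot is short; back as the knob turns clockwise
- jam_jar: a glass jam jar with a pale lid, 72 mm in diameter, 102 mm tall, on the back left corner of the shelf. Origin at the centre of its underside
- espresso_cup: a small cream cup with a handle, 59 x 83 x 55 mm, on the back half of the shelf near the middle. Origin at the centre of its underside
- sardine_tin: a flat oblong tin, 63 x 105 x 24 mm, on the worktop to the right of the shelf and behind the level. Origin at the centre of its underside
- tin_tuna: a low round tin, 87 mm in diameter, 40 mm tall, on the worktop far to the right. Origin at the centre of its underside
There are look-alikes about, which are no part of the job. Of the things like the spirit_level, leave any that is blue or orange; of the rest the larger one is meant.

How it is judged (in metres and radians):
On the way:
1. the spirit level lies flat along the front of the shelf, let go of (contact force between spirit_level and stand above 0.8 N and contact force between spirit_level and the fingers below 0.1 N and angle between spirit_level's own z axis and vertical below 0.1 rad and angle between the x axis of spirit_level and the y axis of stand, either way round below 0.2 rad and x of spirit_level in the frame of stand below -0.015 m), for 0.3 s.
At the end, for the whole second after the job is handed in: The bubble is within 4 mm of the vial's centre while the fingers grip the knob and press, the foot bearing on the worktop with over 8 N; the level lies flat and free on the board's front half, within 0.2 rad of its long side; jar and cup stand upright (all of step 1 and value of joint bubble between -0.004 and 0.004 m and contact force between foot and anything else above 8 N and contact force between knob and the fingers above 3 N and contact force between spirit_level and the arm below 0.1 N and angle between stand's own z axis and vertical below 0.05 rad and angle between each of jam_jar, espresso_cup's own z axis and vertical below 0.1 rad); the arm keeps its last pose, push and grip.
It fails at once if the jam jar or the cup is pushed about or tipped (angle between any of jam_jar, espresso_cup's own z axis and vertical above 0.3 rad or distance of any of jam_jar, espresso_cup from where it was at the start of the episode above 0.05 m).
It fails at once if a tin on the worktop is pushed away (distance of any of sardine_tin, tin_tuna from where it was at the start of the episode above 0.04 m).
It fails at once if the shelf is shoved out of its place or tipped (distance of stand from where it was at the start of the episode above 0.05 m or angle between stand's own z axis and vertical above 0.1 rad).
It also fails if it takes over 54 s, if anything falls off the work surface, if the arm or the gripper's body presses on something with over 40 N, if the wrist force passes 120 N, or if a joint passes its speed limit or range.

### The arm

A 6-joint arm with a two-finger parallel gripper is mounted at the origin on a cart in front of the work surface, level with it; the furniture and walls round the work are solid. World frame = base frame: x ahead of the robot, y to its left, z up, the work surface at z = 0. Lengths are in mm, angles in rad, forces in N, time in s.
With the tool pointing down it reaches from about 300 to 775 mm from the base axis. Payload 14.6 kg.
Tool frame: the origin (TCP) lies at the very end of the fingers, on their centre line; the grasp point (between the pads) lies 19 mm behind it (manip.grip_point_offset is the distance from the TCP to the grasp point, in mm); z points along the fingers, y is the line along which they close (so a half turn about z gives the same grasp; the last joint's range is limited). The gripper opens to 94 mm and grips with 3 to 60 N. Pads are 16 mm wide; open, the fingers measure 119 mm over their backs; the gripper's body (75 mm by 177 mm) begins 78 mm behind the grasp point.
Start: joints at [1.197, 0.3, 1.521, -0, 1.321, -0.067], TCP at [166.103, 524.308, 177.846] pointing down, gripper open.
Joint ranges: [-3.03, 3.03], [-0.79, 2.21], [0.23, 2.52], [-1.04, 4.18], [0, 3.07], [-2.55, 2.55]. Speed limits (rad/s): [2.22, 2.22, 2.57, 3.14, 3.14, 3.14].

### API

Orientations are given as [roll, pitch, yaw] about the fixed x, y, z axes, in that order (R = Rz(yaw) Ry(pitch) Rx(roll)).
In Python, from cell import telemetry, eyes, manip gives the robot as it stands.
- The arm moves only by the tool play_rows, never from a script. Its arguments are lists of equal length, an entry for each row: "translation": the shift along the world's x, y, z in m, a list of three; "yaw": the turn about the world's z in rad. A call has 1 to 12 rows; each row is the pose to reach, as a shift and turn from the pose commanded when the call began; what a row does not reach only later rows make up. A row lasts 1/8 s, in which the tool goes at most 62.5 mm and 10.7 degrees, less where a joint would pass 70% of its speed; a pose out of reach is approached as far as the arm can. A call with a gripper value outside its range is refused whole. "hand" is the opening, from 0 (shut) to 1 (fully open), set as the call begins (left out, the last holds). The fingers move at their own pace and stop on an object; "force" is the grip in N (left out, the last holds). Time passes only in rows, so rows that repeat a pose let the fingers close. It gives the time, the measured TCP pose, the force, the opening and the grip force at its end, in the units of the state.
- telemetry.read_state(): the state, without advancing time (a new reading comes with each control period).
- eyes.camera(name): name is "side" or "top" or "wrist"; returns a dict with "pixels" (480x640x3 uint8, red, green, blue), "fx", "fy", "cx", "cy" (pixels), "cam_to_world" (4x4, takes a point from camera to world coordinates); the wrist camera has in their place "T_tool_cam" (4x4, takes a point from camera to tool coordinates, whose origin is the TCP and whose axes are the flange's). Camera axes: x right, y up, looking along -z (the intrinsics and any distortion apply to the point x, -y, -z); pixel columns grow to the right and rows downward; lengths in mm; the calibration is good to about 2 mm. A picture is of the moment at which its call begins: read the wrist's pose just before it. There is no depth.
- manip.sign_off(): hands the job in; it is judged then, once.
The state is a dict: "clock": time; "joints": joint angles; "qd": joint speeds; "effort": joint torques, N m; "eef_pos": TCP position; "eef_rot": TCP orientation; "wrist_force": force on the tool from outside, world axes, zero at the start; "moment": the same for the moment, N m; "finger_gap": finger opening in mm; "finger_force": force on a finger pad.
Only numpy, scipy, OpenCV 4.12 (cv2) and the standard library are available. Lean on these libraries where they do the work, as an engineer would, in place of code of your own. Each camera call takes 0.05 s, during which the arm holds its last target. There are 200 camera calls.

## Working session

There is one attempt and no reset: what is moved stays moved. The work goes in short steps, Python scripts to look and compute and a tool call to move; the robot and the scene stay as the last step left them, time stands still between calls to the robot, and variables do not carry over. Pictures are saved under pics/ and viewed, at most 10 in all, crops included, and the job is handed in when it is done.

Besides the shell and the picture viewer there is one more tool, called after "Request:" as name(argument=value, ...) on one line, values as JSON. play_rows: Moves the arm, as the interface text tells. Its arguments: {"type":"object","properties":{"translation":{"type":"array","items":{"type":"array","items":{"type":"number"}}},"yaw":{"type":"array","items":{"type":"number"}},"hand":{"type":"number"},"force":{"type":"number"}},"required":["translation","yaw"]}

```bash
mkdir -p pics; ls; cat > h.py <<'E'
import numpy as np, cv2
from cell import telemetry, eyes, manip
def shot(n,f):
    s=telemetry.read_state(); c=eyes.camera(n); cv2.imwrite('pics/'+f,cv2.cvtColor(c['pixels'],cv2.COLOR_RGB2BGR)); return c,s
def c2w(c,s):
    if 'cam_to_world' in c: return np.array(c['cam_to_world'])
    from scipy.spatial.transform import Rotation as R
    T=np.eye(4); T[:3,:3]=R.from_euler('xyz',s['eef_rot']).as_matrix(); T[:3,3]=s['eef_pos']
    return T@np.array(c['T_tool_cam'])
def toplane(c,T,uv,z):
    u,v=uv; d=np.array([(u-c['cx'])/c['fx'],-(v-c['cy'])/c['fy'],-1.]); d=T[:3,:3]@d; o=T[:3,3]
    return o+d*(z-o[2])/d[2]
E
python3 - <<'E'
from h import *
c,s=shot('top','t1.png'); print(s); print({k:v for k,v in c.items() if k!='pixels'})
c,s=shot('side','s1.png'); print({k:v for k,v in c.items() if k!='pixels'})
E
```

```text
pics
{'clock': 0.0, 'joints': array([ 1.19741241e+00,  3.00477724e-01,  1.52161118e+00, -4.18013702e-06,
        1.32071292e+00, -6.65943460e-02]), 'qd': array([-1.56118761e-03, -1.27734820e-03, -3.44250104e-04, -7.68837371e-05,
        1.34594387e-03,  6.31323187e-04]), 'effort': array([ 2.99015795e-03, -5.31788242e+01, -3.52755976e+01,  7.09837954e-02,
        2.42261623e-02, -4.22737446e-05]), 'eef_pos': array([165.98644669, 524.02720344, 177.26999383]), 'eef_rot': array([-3.14038590e+00, -7.64244161e-05,  2.83480408e+00]), 'wrist_force': array([-0.11099255,  0.53574184,  0.53612702]), 'moment': array([-0.01023828,  0.0002074 ,  0.01598698]), 'finger_force': 0.0, 'finger_gap': 94.61374990640797}
{'fx': 487.4485112007567, 'fy': 487.4485112007567, 'cx': 322.1362040152562, 'cy': 239.04178036965223, 'cam_to_world': array([[-1.84341798e-02,  9.82307454e-01, -1.86365896e-01,
         2.92816690e+02],
       [-9.99621323e-01, -2.19161070e-02, -1.66401483e-02,
        -1.27289947e+02],
       [-2.04301566e-02,  1.85988576e-01,  9.82339482e-01,
         1.27209269e+03],
       [ 0.00000000e+00,  0.00000000e+00,  0.00000000e+00,
         1.00000000e+00]])}
{'fx': 617.6908589571862, 'fy': 617.6908589571862, 'cx': 320.19231937984745, 'cy': 240.32379569629737, 'cam_to_world': array([[-9.32329152e-01, -2.38422625e-01,  2.71876819e-01,
         8.52961594e+02],
       [ 3.61606950e-01, -6.18169201e-01,  6.97930693e-01,
         7.89429641e+02],
       [ 1.66340840e-03,  7.49013678e-01,  6.62552445e-01,
         9.24072707e+02],
       [ 0.00000000e+00,  0.00000000e+00,  0.00000000e+00,
         1.00000000e+00]])}
```

View pics/t1.png

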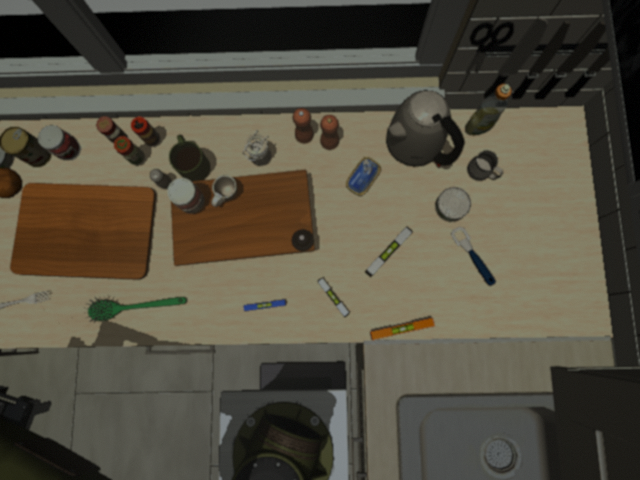

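View pics/s1.png

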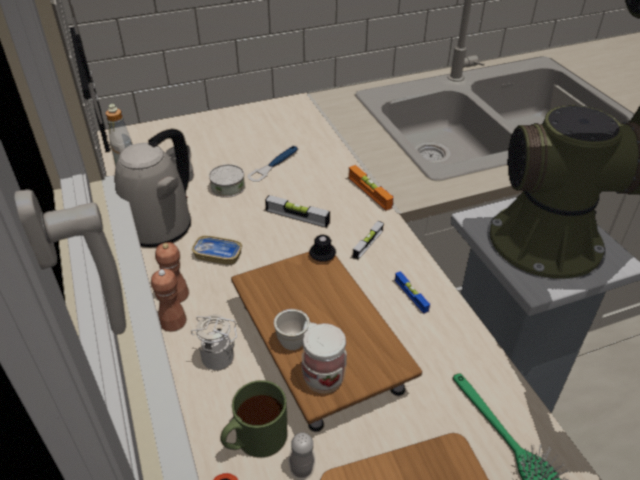

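The top view shows the shelf with corners at about (172,195), (305,171), (316,249) and (174,264). The knob is at (302,240) and the large white level runs from (368,273) to (410,230). The small look-alike is at (333,297).

```bash
python3 - <<'E'
from h import *
c=eyes.camera('top');T=c2w(c,None)
for n,uv,z in [('BL',(172,195),75),('BR',(306,171),75),('FR',(316,249),75),('FL',(174,264),75),('knob',(302,239),120),('lev1',(370,272),36),('lev2',(409,231),36),('levmid',(389,252),36),('tin',(364,176),24),('tuna',(453,203),40),('small',(333,297),20),('jar',(184,194),102),('cup',(224,189),55)]:
    print(n,toplane(c,T,uv,z).round(0))
c=eyes.camera('side');T=c2w(c,None)
for n,uv,z in [('FR',(342,253),75),('BR',(233,283),75),('FL',(416,374),75),('BL',(314,418),75),('knob',(322,240),120),('lev1',(267,203),36),('lev2',(328,217),36)]:
    print(n,toplane(c,T,uv,z).round(0))
E
```

```text
BL [643. 275.  75.]
BR [699. -69.  75.]
FR [495. -91.  75.]
FL [465. 263.  75.]
knob [513. -59. 120.]
lev1 [ 439. -227.   36.]
lev2 [ 543. -331.   36.]
levmid [ 490. -277.   36.]
tin [ 698. -221.   24.]
tuna [ 614. -448.   40.]
small [ 379. -131.   20.]
jar [637. 236. 102.]
cup [662. 146.  55.]
FR [477. -53.  75.]
BR [706. -50.  75.]
FL [477. 266.  75.]
BL [665. 283.  75.]
knob [519. -57. 120.]
lev1 [ 557. -313.   36.]
lev2 [ 443. -214.   36.]
```

Request:
play_rows(translation=[[0.0,0,0.06],[0.1,-0.2,0.08],[0.15,-0.25,0.08],[0.2,-0.35,0.08],[0.24,-0.45,0.08],[0.27,-0.55,0.08],[0.3,-0.65,0.08],[0.31,-0.72,0.08],[0.31,-0.79,0.08],[0.31,-0.79,0.08],[0.31,-0.79,0.08],[0.31,-0.79,0.08]], yaw=[-0.1,-0.2,-0.3,-0.4,-0.47,-0.47,-0.47,-0.47,-0.47,-0.47,-0.47,-0.47], hand=1)

```text
clock: 1.7
eef_pos: [429.0, -109.3, 256.5]
eef_rot: [3.141, 0.0, 2.364]
wrist_force: [0.8, 0.8, 0.2]
finger_gap: 94.2
finger_force: 0.0
```

Request:
play_rows(translation=[[0,0,0],[0,0,0],[0,0,0],[0,0,0]], yaw=[0,0,0,0])

```text
clock: 2.2
eef_pos: [428.8, -106.1, 256.5]
eef_rot: [3.141, 0.0, 2.367]
wrist_force: [-0.6, -0.0, 0.4]
finger_gap: 94.2
finger_force: 0.0
```

```bash
python3 - <<'E'
from h import *
c,s=shot('wrist','w1.png'); print(s['clock'],s['eef_pos'],s['eef_rot'],s['joints']); print({k:v for k,v in c.items() if k!='pixels'})
E
```

```text
2.2 [ 428.84126722 -106.10495287  256.529984  ] [3.14135272e+00 4.73265870e-04 2.36650460e+00] [-3.25501420e-01 -8.12177373e-05  1.68282309e+00  1.04782157e-05
  1.45832027e+00 -1.12121093e+00]
{'fx': 357.1157239385058, 'fy': 357.1157239385058, 'cx': 323.1833208339047, 'cy': 235.39855065368744, 'T_tool_cam': array([[-1.48604244e-04,  9.64286782e-01,  2.64860304e-01,
         7.78352543e+01],
       [ 9.99999949e-01,  2.18609470e-04, -2.34833175e-04,
         1.05090117e-03],
       [-2.84347497e-04,  2.64860255e-01, -9.64286765e-01,
        -2.07365295e+02],
       [ 0.00000000e+00,  0.00000000e+00,  0.00000000e+00,
         1.00000000e+00]])}
```

View pics/w1.png

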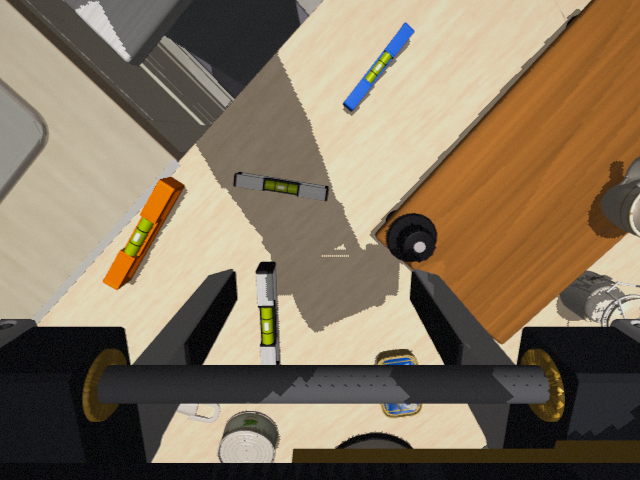

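The wrist view shows the big level at about (267,264) to (267,362), its vial at (267,326). The knob is at about (411,238) and the shelf's front right corner at about (377,235), with the front edge running to (578,12).

```bash
cat >> h.py <<'E'
def rep(c,T,L):
    for n,uv,z in L: print(n,toplane(c,T,uv,z).round(1))
E
python3 - <<'E'
from h import *
s=telemetry.read_state();c=eyes.camera('wrist');T=c2w(c,s)
rep(c,T,[('lev near',(266,264),36),('lev far',(268,362),36),('vial',(267,326),36),('FR',(377,235),75),('front',(575,15),75),('BR',(500,342),75),('skirt',(411,238),85),('knobtop',(415,242),120)])
im=cv2.cvtColor(c['pixels'],cv2.COLOR_RGB2HSV); m=cv2.inRange(im,(28,120,60),(45,255,255)); m[:,:240]=0;m[:280,:]=0
print(cv2.moments(m)['m10']/m.sum()*255,cv2.moments(m)['m01']/m.sum()*255)
E
```

```text
lev near [ 433.4 -212.3   36. ]
lev far [ 533.3 -314.8   36. ]
vial [ 494.5 -275.5   36. ]
FR [491.9 -82.8  75. ]
front [462.3 201.6  75. ]
BR [699.2 -66.4  75. ]
skirt [517.6 -57.5  85. ]
knobtop [510.3 -56.9 120. ]
67692.26277372263 85094.30656934305
```

Request:
play_rows(translation=[[0.02,-0.06,-0.02],[0.04,-0.12,-0.06],[0.062,-0.166,-0.1],[0.062,-0.166,-0.15],[0.062,-0.166,-0.17],[0.062,-0.166,-0.17],[0.062,-0.166,-0.17],[0.062,-0.166,-0.17]], yaw=[-0.015,-0.015,-0.015,-0.015,-0.015,-0.015,-0.015,-0.015])

```text
clock: 3.3
eef_pos: [491.5, -273.2, 87.8]
eef_rot: [3.141, 0.002, 2.35]
wrist_force: [0.2, 0.0, 0.3]
finger_gap: 93.8
finger_force: 0.0
```

```bash
python3 - <<'E'
from h import *
c,s=shot('wrist','w2.png'); print(s['clock'],s['eef_pos'],s['eef_rot'])
E
```

```text
3.3 [ 491.47377663 -273.15658692   87.79730961] [3.14105851e+00 2.34941411e-03 2.35019526e+00]
```

View pics/w2.png

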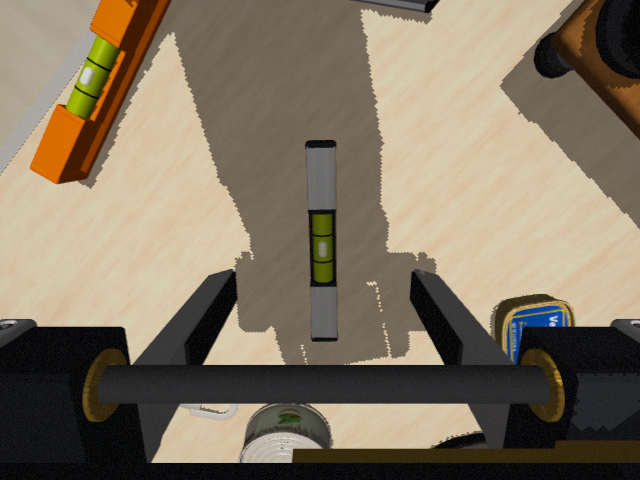

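The level is centred between the fingers: its vial is at (322,248) and its ends at rows 143 and 340. I'll work out how far it sits along its length.

```bash
python3 - <<'E'
from h import *
s=telemetry.read_state();c=eyes.camera('wrist');T=c2w(c,s)
rep(c,T,[('n',(321,143),36),('f',(324,340),36),('v',(322.5,248),36)])
E
```

```text
n [ 438.4 -221.6   36. ]
f [ 549.6 -331.1   36. ]
v [ 493.3 -275.8   36. ]
```

Request:
play_rows(translation=[[0.002,-0.003,-0.05],[0.002,-0.003,-0.075],[0.002,-0.003,-0.082],[0.002,-0.003,-0.082],[0.002,-0.003,-0.082]], yaw=[0.01,0.01,0.01,0.01,0.01])

```text
clock: 4.03
eef_pos: [493.5, -276.4, 5.7]
eef_rot: [3.141, 0.002, 2.36]
wrist_force: [0.8, -0.0, -0.7]
finger_gap: 94.4
finger_force: 0.0
```

Request:
play_rows(translation=[[0,0,0],[0,0,0],[0,0,0],[0,0,0],[0,0,0],[0,0,0],[0,0,0],[0,0,0],[0,0,0],[0,0,0]], yaw=[0,0,0,0,0,0,0,0,0,0], hand=0, force=30)

```text
clock: 5.28
eef_pos: [492.8, -276.0, 4.3]
eef_rot: [3.142, -0.0, 2.36]
wrist_force: [-0.5, -0.4, -0.3]
finger_gap: 21.5
finger_force: 30.0
```

Request:
play_rows(translation=[[0,0,0.05],[0,0,0.1],[0,0,0.15],[0.0,0.05,0.16],[0.01,0.1,0.16],[0.01,0.15,0.16],[0.02,0.2,0.16],[0.026,0.25,0.16],[0.026,0.3,0.16],[0.026,0.35,0.16],[0.026,0.389,0.16],[0.026,0.389,0.16]], yaw=[0,0,0,-0.1,-0.2,-0.3,-0.4,-0.5,-0.6,-0.694,-0.694,-0.694])

```text
clock: 6.78
eef_pos: [518.4, 115.1, 164.0]
eef_rot: [-3.141, -0.0, 1.669]
wrist_force: [-0.3, -0.1, -2.3]
finger_gap: 21.4
finger_force: 30.0
```

Request:
play_rows(translation=[[0,0,0],[0,0,0],[0,0,0]], yaw=[0,0,0])

```text
clock: 7.15
eef_pos: [518.9, 112.2, 164.3]
eef_rot: [-3.142, 0.0, 1.665]
wrist_force: [0.5, 0.9, -2.1]
finger_gap: 21.6
finger_force: 30.0
```

```bash
python3 - <<'E'
from h import *
c,s=shot('wrist','w3.png'); print(s['clock'],s['eef_pos'],s['eef_rot'],s['wrist_force'])
E
```

```text
7.15 [518.90800138 112.20774564 164.26496758] [-3.14151290e+00  5.16368063e-05  1.66466549e+00] [ 0.46234123  0.85331527 -2.12557053]
```

View pics/w3.png

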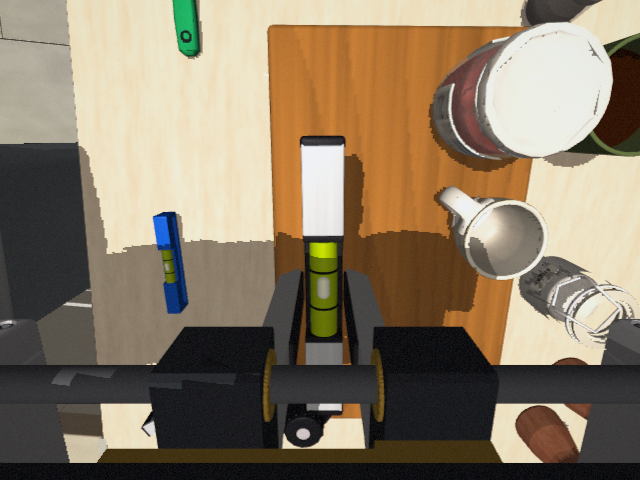

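The level is held square to the shelf. The front edge runs along column 271 and the left edge along row 27. The cup is at (500,235) and the jar at (545,90), both clear. I'll check the numbers.

```bash
python3 - <<'E'
from h import *
s=telemetry.read_state();c=eyes.camera('wrist');T=c2w(c,s)
rep(c,T,[('FL',(269,26),75),('fr',(273,235),75),('BLedge',(520,28),75),('knobtop',(303,432),120),('levL',(323,138),196),('handle',(448,195),115)])
E
```

```text
FL [463.7 265.2  75. ]
fr [475.7 104.8  75. ]
BLedge [649.4 281.3  75. ]
knobtop [516.8 -55.6 120. ]
levL [511.1 189.3 196. ]
handle [604.8 158.1 115. ]
```

Request:
play_rows(translation=[[0,0,-0.04],[0,0,-0.07],[0,0,-0.08],[0,0,-0.082],[0,0,-0.084],[0,0,-0.084]], yaw=[0,0,0,0,0,0])

```text
clock: 8.0
eef_pos: [519.2, 113.0, 81.0]
eef_rot: [3.14, -0.0, 1.666]
wrist_force: [0.0, -0.7, -2.3]
finger_gap: 21.4
finger_force: 30.0
```

Request:
play_rows(translation=[[0,0,-0.001],[0,0,-0.002],[0,0,-0.002],[0,0,-0.002]], yaw=[0,0,0,0])

```text
clock: 8.5
eef_pos: [519.0, 113.0, 78.6]
eef_rot: [3.141, 0.0, 1.666]
wrist_force: [-0.5, -0.6, 3.8]
finger_gap: 21.4
finger_force: 30.0
```

Request:
play_rows(translation=[[0,0,0.0005],[0,0,0.0005],[0,0,0.0005],[0,0,0.0005],[0,0,0.0005],[0,0,0.0005]], yaw=[0,0,0,0,0,0], hand=0.65)

```text
clock: 9.25
eef_pos: [518.8, 112.9, 78.8]
eef_rot: [3.142, 0.0, 1.666]
wrist_force: [-0.1, 0.3, -0.9]
finger_gap: 60.9
finger_force: 0.0
```

Request:
play_rows(translation=[[0,0,0.02],[0,0,0.06],[0,0,0.1],[0,0,0.14],[0,0,0.14]], yaw=[0,0,0,0,0])

```text
clock: 9.88
eef_pos: [519.9, 113.1, 221.6]
eef_rot: [3.136, -0.0, 1.666]
wrist_force: [-0.1, 0.3, -0.0]
finger_gap: 61.0
finger_force: 0.0
```

Request:
play_rows(translation=[[0,-0.04,0],[0,-0.08,0],[0,-0.12,0],[-0.003,-0.169,0],[-0.003,-0.169,0],[-0.003,-0.169,0],[-0.003,-0.169,0],[-0.003,-0.169,0],[-0.003,-0.169,0],[-0.003,-0.169,0],[-0.003,-0.169,0]], yaw=[0.18,0.36,0.54,0.72,0.9,1.08,1.26,1.4,1.53,1.53,1.53])

```text
clock: 11.25
eef_pos: [515.7, -56.0, 218.2]
eef_rot: [3.141, -0.001, -3.09]
wrist_force: [0.0, 1.2, 0.5]
finger_gap: 60.9
finger_force: 0.0
```

```bash
python3 - <<'E'
from h import *
c,s=shot('wrist','w4.png'); print(s['clock'],s['eef_pos'],s['eef_rot'],s['joints'][5])
c,s=shot('side','s4.png')
a=cv2.imread('pics/w4.png');b=cv2.imread('pics/s4.png')[180:420,200:440]
cv2.imwrite('pics/b4.png',np.vstack([cv2.resize(a,(480,360)),cv2.copyMakeBorder(b,0,0,0,240,0)]))
E
```

```text
11.25 [515.6604787  -56.00520687 218.20567984] [ 3.14139765e+00 -8.34395280e-04 -3.09029213e+00] -1.8009017411555635
```

View pics/b4.png

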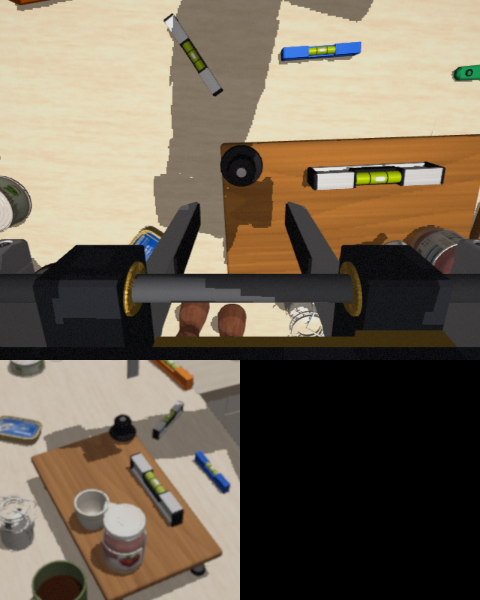

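The level lies flat along the front. The knob's skirt is centred at about (321,221) in full-size pixels and the crown's top at (321,231). I'll measure the knob.

```bash
python3 - <<'E'
from h import *
s=telemetry.read_state();c=eyes.camera('wrist');T=c2w(c,s)
g=cv2.cvtColor(c['pixels'],cv2.COLOR_RGB2GRAY)[185:258,285:360]
m=cv2.morphologyEx((g<50).astype(np.uint8),cv2.MORPH_OPEN,np.ones((5,5)))
k=max(cv2.findContours(m,0,2)[0],key=cv2.contourArea);(u,v),r=cv2.minEnclosingCircle(k);print(u+285,v+185,r,cv2.boundingRect(k))
rep(c,T,[('skirt',(u+285,v+185),89),('dot',(321,231),120),('front',(480,187),75)])
E
```

```text
321.6536445617676 219.0370979309082 29.58247184753418 (9, 5, 56, 59)
skirt [514.4 -56.9  89. ]
dot [518.2 -57.2 120. ]
front [477.3  97.   75. ]
```

Request:
play_rows(translation=[[0.0005,-0.001,-0.05],[0.0005,-0.001,-0.09],[0.0005,-0.001,-0.11],[0.0005,-0.001,-0.12],[0.0005,-0.001,-0.123],[0.0005,-0.001,-0.123]], yaw=[0,0,0,0,0,0])

```text
clock: 12.15
eef_pos: [516.7, -57.1, 96.4]
eef_rot: [-3.141, 0.001, -3.088]
wrist_force: [0.4, 0.1, -0.1]
finger_gap: 61.2
finger_force: 0.0
```

Request:
play_rows(translation=[[0,0,0],[0,0,0],[0,0,0],[0,0,0],[0,0,0],[0,0,0],[0,0,0]], yaw=[0,0,0,0,0,0,0], hand=0, force=25)

```text
clock: 13.02
eef_pos: [516.3, -57.1, 95.8]
eef_rot: [3.142, -0.0, -3.087]
wrist_force: [0.1, -1.0, 0.7]
finger_gap: 0.3
finger_force: 0.0
```

```bash
python3 - <<'E'
from h import *
c,s=shot('wrist','w5.png'); print(s['clock'],s['eef_pos'],s['finger_gap'],s['finger_force'])
c,s=shot('side','s5.png')
a=cv2.imread('pics/w5.png');b=cv2.resize(cv2.imread('pics/s5.png')[140:380,200:440],(480,480))
cv2.imwrite('pics/b5.png',np.hstack([cv2.resize(a,(320,240)),b[:240,:]]))
cv2.imwrite('pics/b5.png',b)
E
```

```text
13.025 [516.32214501 -57.05314003  95.7680014 ] 0.34347029491909187 0.0
```

View pics/b5.png

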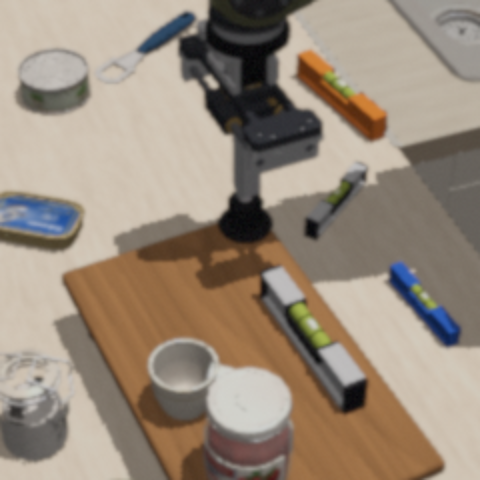

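The closed fingers appear at the knob, at about (247,190), but they have no grip. I'll check the wrist view.

View pics/w5.png

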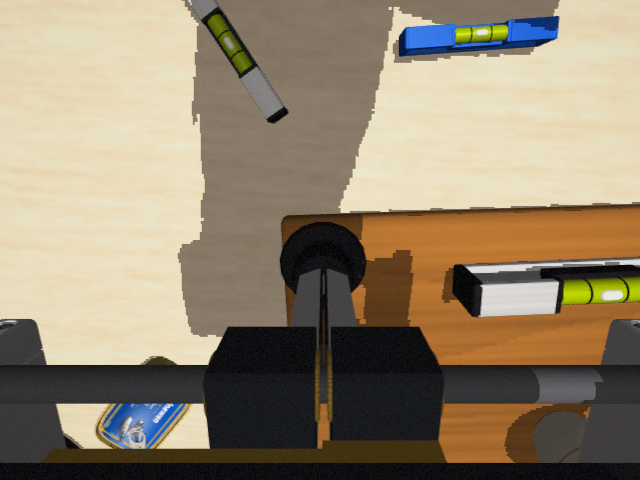

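```bash
python3 - <<'E'
from h import *
c=eyes.camera('side');T=np.linalg.inv(c2w(c,None))
for p in [(516,-57,z) for z in (75,91,96,105,120,130)]:
    q=T@np.array([*p,1.]); print(p,c['cx']+c['fx']*q[0]/-q[2], c['cy']-c['fy']*q[1]/-q[2])
b=cv2.resize(c['pixels'][190:280,270:380,::-1],(770,600)[:2] if 0 else (733,600),interpolation=cv2.INTER_CUBIC)
o=cv2.imread('pics/s1.png')[190:280,270:380]
cv2.imwrite('pics/z5.png',np.hstack([cv2.resize(o,(400,327),interpolation=2),cv2.resize(c['pixels'][190:280,270:380,::-1],(400,327),interpolation=2)]))
E
```

```text
(516, -57, 75) 323.5027301789248 256.39528946379636
(516, -57, 91) 323.54448018643865 250.53603358723433
(516, -57, 96) 323.5576745281468 248.68432076622668
(516, -57, 105) 323.58160417162793 245.32600031216086
(516, -57, 120) 323.62200883069704 239.6555525640347
(516, -57, 130) 323.6493144706751 235.82343992425317
```

View pics/z5.png

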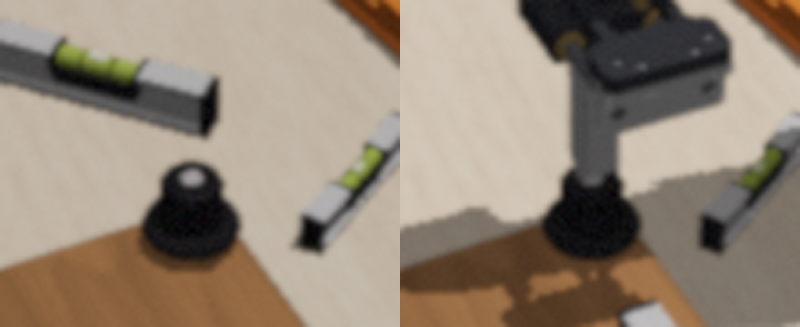

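```bash
python3 - <<'E'
from h import *
print(manip.grip_point_offset, [a for a in dir(manip) if a[0]!='_'], telemetry.read_state()['wrist_force'])
E
```

```text
18.8 ['Unreachable', 'grip_point_offset', 'sign_off'] [-0.57980475 -0.51841447  0.2054025 ]
```

Request:
play_rows(translation=[[0,0,0.02],[0,0,0.035],[0,0,0.035],[0,0,0.035],[0,0,0.035]], yaw=[0,0,0,0,0], hand=0.5)

```text
clock: 13.8
eef_pos: [516.0, -57.0, 130.1]
eef_rot: [3.141, -0.001, -3.087]
wrist_force: [-1.1, 0.7, -0.5]
finger_gap: 45.5
finger_force: 0.0
```

Request:
play_rows(translation=[[0,0,-0.015],[0,0,-0.03],[0,0,-0.034],[0,0,-0.034]], yaw=[0,0,0,0])

```text
clock: 14.3
eef_pos: [516.2, -57.0, 96.4]
eef_rot: [3.141, -0.001, -3.087]
wrist_force: [0.1, -1.2, -0.5]
finger_gap: 47.2
finger_force: 0.0
```

Next is a guarded descent in small steps.

Request:
play_rows(translation=[[0,0,-0.002],[0,0,-0.004],[0,0,-0.005],[0,0,-0.006],[0,0,-0.006]], yaw=[0,0,0,0,0])

```text
clock: 14.92
eef_pos: [516.3, -57.0, 90.8]
eef_rot: [3.142, -0.0, -3.087]
wrist_force: [0.1, -0.1, 0.2]
finger_gap: 46.8
finger_force: 0.0
```

Request:
play_rows(translation=[[0,0,-0.001],[0,0,-0.002],[0,0,-0.002]], yaw=[0,0,0])

```text
clock: 15.3
eef_pos: [516.3, -57.0, 88.7]
eef_rot: [3.142, -0.0, -3.087]
wrist_force: [-0.3, 0.4, 0.5]
finger_gap: 47.1
finger_force: 0.0
```

Request:
play_rows(translation=[[0,0,-0.002],[0,0,-0.004],[0,0,-0.006],[0,0,-0.006]], yaw=[0,0,0,0])

```text
clock: 15.8
eef_pos: [516.3, -57.0, 82.6]
eef_rot: [3.141, -0.0, -3.087]
wrist_force: [0.1, 0.2, -1.1]
finger_gap: 46.9
finger_force: 0.0
```

Request:
play_rows(translation=[[0,0,-0.002],[0,0,-0.004],[0,0,-0.006],[0,0,-0.006]], yaw=[0,0,0,0])

```text
clock: 16.3
eef_pos: [516.3, -57.0, 76.6]
eef_rot: [3.142, -0.0, -3.087]
wrist_force: [-0.0, 0.3, -0.0]
finger_gap: 47.2
finger_force: 0.0
```

Request:
play_rows(translation=[[0,0,-0.002],[0,0,-0.004],[0,0,-0.005],[0,0,-0.005]], yaw=[0,0,0,0])

```text
clock: 16.8
eef_pos: [516.3, -57.0, 71.7]
eef_rot: [3.142, -0.0, -3.087]
wrist_force: [-0.3, -0.3, 0.2]
finger_gap: 46.8
finger_force: 0.0
```

Request:
play_rows(translation=[[0,0,0],[0,0,0],[0,0,0],[0,0,0],[0,0,0]], yaw=[0,0,0,0,0], hand=0, force=30)

```text
clock: 17.42
eef_pos: [516.2, -57.0, 71.8]
eef_rot: [3.141, -0.0, -3.087]
wrist_force: [-2.6, 0.1, 1.3]
finger_gap: 33.5
finger_force: 30.0
```

Request:
play_rows(translation=[[0,0,-0.001],[0,0,-0.002],[0,0,-0.003],[0,0,-0.003]], yaw=[0,0,0,0])

```text
clock: 17.92
eef_pos: [515.6, -57.8, 69.4]
eef_rot: [-3.141, -0.002, -3.087]
wrist_force: [-12.0, -6.6, 14.6]
finger_gap: 33.5
finger_force: 30.0
```

Request:
play_rows(translation=[[0,0,-0.0005],[0,0,-0.001],[0,0,-0.001]], yaw=[0,0,0])

```text
clock: 18.3
eef_pos: [515.5, -57.9, 68.9]
eef_rot: [-3.14, -0.002, -3.088]
wrist_force: [-16.2, -6.2, 19.1]
finger_gap: 33.2
finger_force: 30.0
```

Request:
play_rows(translation=[[-0.0005,-0.0003,0],[-0.0009,-0.0004,0],[-0.0009,-0.0004,0],[-0.0009,-0.0004,0]], yaw=[0,0,0,0])

```text
clock: 18.8
eef_pos: [515.4, -58.0, 68.9]
eef_rot: [-3.141, 0.0, -3.088]
wrist_force: [-9.8, -3.0, 14.9]
finger_gap: 33.3
finger_force: 30.0
```

Request:
play_rows(translation=[[0,0,0.0002],[0,0,0.0003],[0,0,0.0005],[0,0,0.0007],[0,0,0.0008],[0,0,0.0008]], yaw=[-0.1,-0.2,-0.3,-0.4,-0.5,-0.5])

```text
clock: 19.55
eef_pos: [515.9, -57.4, 69.6]
eef_rot: [3.141, 0.001, 2.694]
wrist_force: [-6.0, 1.5, 12.5]
finger_gap: 33.0
finger_force: 30.0
```

Request:
play_rows(translation=[[0,0,0.0001],[0,0,0.0003],[0,0,0.0005],[0,0,0.0006],[0,0,0.0007],[0,0,0.0007]], yaw=[-0.1,-0.2,-0.3,-0.4,-0.5,-0.5])

```text
clock: 20.3
eef_pos: [516.5, -56.9, 70.4]
eef_rot: [3.139, 0.001, 2.194]
wrist_force: [-0.8, 4.7, 9.4]
finger_gap: 32.9
finger_force: 30.0
```

Request:
play_rows(translation=[[0,0,0],[0,0,0],[0,0,0],[0,0,0],[0,0,0],[0,0,0]], yaw=[0,0,0,0,0,0])

```text
clock: 21.05
eef_pos: [516.5, -56.9, 70.4]
eef_rot: [3.139, 0.001, 2.196]
wrist_force: [-1.2, 6.2, 9.1]
finger_gap: 33.3
finger_force: 30.0
```

```bash
cat >> h.py <<'E'
def bub(lo=0):
    s=telemetry.read_state();c=eyes.camera('wrist');T=c2w(c,s)
    h=cv2.cvtColor(c['pixels'],cv2.COLOR_RGB2HSV); g=cv2.inRange(h,(25,110,50),(45,255,255))
    g=cv2.morphologyEx(g,cv2.MORPH_CLOSE,np.ones((13,13)))
    best=None
    for k in cv2.findContours(g,0,2)[0]:
        if cv2.contourArea(k)<150: continue
        (u,v),wh,a=cv2.minAreaRect(k); P=toplane(c,T,(u,v),109); print('cand',(round(u),round(v)),np.round(wh),P.round(0))
        if np.hypot(P[0]-518,P[1]-113)<25: best=k
    if best is None: return
    mk=np.zeros(g.shape,np.uint8); cv2.drawContours(mk,[best],-1,255,-1)
    S=h[:,:,1]; V=h[:,:,2]
    pale=((S<90)&(V>110)&(mk>0)).astype(np.uint8); ks=[k for k in cv2.findContours(pale,0,2)[0] if cv2.contourArea(k)>15]
    ctr=cv2.minAreaRect(best)[0]; C=toplane(c,T,ctr,109); e=np.array([-.095,.9955,0])
    ends=[(toplane(c,T,p[0],109)-C)@e for p in best]; print('vial span',min(ends),max(ends))
    for k in ks:
        q=[(toplane(c,T,p[0],109)-C)@e for p in k]; print('bubble',min(q),max(q))
    # profile of V along the axis
    from_w=np.linalg.inv(T)
    out=[]
    for t in np.arange(-24,24.1,1.5):
        q=from_w@np.r_[C+e*t,1]; u=c['cx']+c['fx']*q[0]/-q[2]; v=c['cy']-c['fy']*q[1]/-q[2]
        if 0<=u<639 and 0<=v<479: out.append((float(t),int(V[int(round(v)),int(round(u))]),int(S[int(round(v)),int(round(u))])))
    print(out)
    cv2.imwrite('pics/wb.png',c['pixels'][:,:,::-1])
E
python3 -c "
from h import *
bub()"
```

```text
cand (109, 217) [15. 56.] [409. -85. 109.]
cand (540, 21) [39. 75.] [517.  98. 109.]
vial span -13.876030528244277 13.663991211233897
[(-24.0, 231, 4), (-22.5, 231, 4), (-21.0, 230, 2), (-19.5, 230, 3), (-18.0, 229, 2), (-16.5, 47, 5), (-15.0, 40, 26), (-13.5, 94, 201), (-12.0, 228, 225), (-10.5, 228, 225), (-9.0, 230, 216), (-7.5, 228, 230), (-6.0, 224, 230), (-4.5, 225, 232), (-3.0, 226, 229), (-1.5, 226, 238), (0.0, 225, 228), (1.5, 226, 230), (3.0, 59, 130), (4.5, 222, 235), (6.0, 224, 230), (7.5, 222, 230)]
```

Request:
play_rows(translation=[[0,0,-0.0001],[0,-0.0002,0.0],[0,-0.0002,0.0001],[0,-0.0002,0.0001],[0,-0.0002,0.0001],[0,-0.0002,0.0001],[0,-0.0002,0.0001],[0,-0.0002,0.0001],[0,-0.0002,0.0001],[0,-0.0002,0.0001]], yaw=[-0.1,-0.2,-0.3,-0.3,-0.3,-0.3,-0.3,-0.3,-0.3,-0.3])

```text
clock: 22.35
eef_pos: [516.9, -56.7, 70.7]
eef_rot: [3.138, 0.0, 1.896]
wrist_force: [1.3, 9.3, 11.1]
finger_gap: 33.5
finger_force: 30.0
```

```bash
python3 -c "
from h import *
bub()"
```

```text
cand (119, 278) [14. 51.] [416. -81. 109.]
cand (146, 28) [17. 56.] [407.  35. 109.]
```

View pics/wb.png

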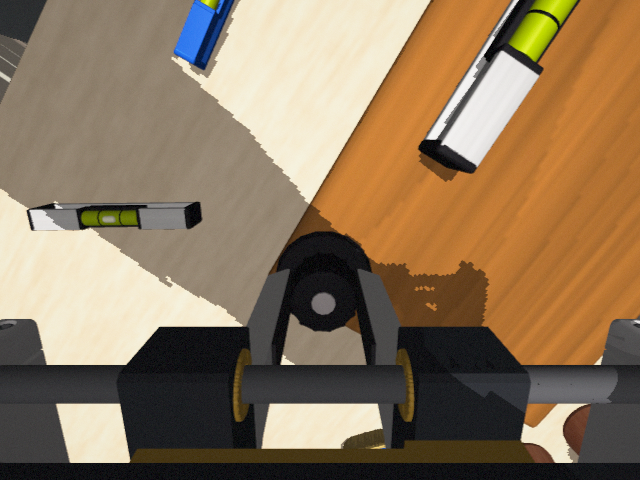

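The knob is gripped. The level's vial leaves the wrist view at (555,10), so I'll read the bubble from the side camera.

```bash
cat >> h.py <<'E'
def sb():
    c=eyes.camera('side');T=c2w(c,None);W=np.linalg.inv(T)
    im=c['pixels']; h=cv2.cvtColor(im,cv2.COLOR_RGB2HSV)
    def pr(p):
        q=W@np.r_[p,1]; return np.array([c['cx']+c['fx']*q[0]/-q[2],c['cy']-c['fy']*q[1]/-q[2]])
    u0,v0=pr([518,113,109]).round().astype(int); g=cv2.inRange(h,(25,90,40),(45,255,255)); m=np.zeros_like(g); m[v0-30:v0+30,u0-30:u0+30]=g[v0-30:v0+30,u0-30:u0+30]
    m=cv2.morphologyEx(m,cv2.MORPH_CLOSE,np.ones((7,7))); k=max(cv2.findContours(m,0,2)[0],key=cv2.contourArea)
    r=cv2.minAreaRect(k); C=toplane(c,T,r[0],109); print('vial',r,C.round(1))
    e=np.array([-.095,.9955,0]); n=np.array([.9955,.095,0]); t=np.arange(-30,30.1,1.)
    rows=[]
    for off in (-4,-2,0,2,4):
        P=np.array([pr(C+e*a+n*off) for a in t],np.float32)
        rows.append(cv2.remap(im,P[:,0][None],P[:,1][None],cv2.INTER_LINEAR)[0].astype(int))
    A=np.mean(rows,0); print('t/blue/green'); print([(int(a),int(x[2]),int(x[1])) for a,x in zip(t,A)])
E
python3 -c "
from h import *
sb()"
```

```text
vial ((354.2933044433594, 302.4988708496094), (26.239086151123047, 9.515275001525879), 54.782405853271484) [522.3 109.2 109. ]
t/blue/green
[(-30, 90, 107), (-29, 71, 106), (-28, 60, 114), (-27, 60, 130), (-26, 63, 142), (-25, 67, 151), (-24, 70, 159), (-23, 71, 161), (-22, 72, 162), (-21, 72, 163), (-20, 73, 164), (-19, 72, 163), (-18, 72, 162), (-17, 72, 162), (-16, 71, 161), (-15, 70, 158), (-14, 68, 153), (-13, 65, 148), (-12, 63, 143), (-11, 62, 142), (-10, 64, 145), (-9, 67, 151), (-8, 69, 156), (-7, 70, 159), (-6, 72, 161), (-5, 74, 162), (-4, 78, 162), (-3, 85, 162), (-2, 94, 164), (-1, 103, 165), (0, 113, 167), (1, 120, 168), (2, 125, 169), (3, 128, 170), (4, 129, 169), (5, 129, 168), (6, 129, 168), (7, 127, 165), (8, 122, 161), (9, 116, 156), (10, 107, 152), (11, 96, 150), (12, 86, 151), (13, 79, 155), (14, 75, 158), (15, 72, 160), (16, 72, 161), (17, 71, 161), (18, 71, 161), (19, 71, 161), (20, 72, 161), (21, 72, 161), (22, 71, 160), (23, 69, 157), (24, 68, 152), (25, 67, 142), (26, 71, 129), (27, 82, 120), (28, 104, 123), (29, 129, 136), (30, 153, 154)]
```

Request:
play_rows(translation=[[0,0.0001,0.0],[0,0.0002,0.0001],[0.0001,0.0004,0.0001],[0.0001,0.0005,0.0002],[0.0001,0.0006,0.0002],[0.0001,0.0006,0.0002],[0.0001,0.0006,0.0002],[0.0001,0.0006,0.0002],[0.0001,0.0006,0.0002],[0.0001,0.0006,0.0002],[0.0001,0.0006,0.0002],[0.0001,0.0006,0.0002]], yaw=[-0.1,-0.2,-0.3,-0.4,-0.5,-0.58,-0.58,-0.58,-0.58,-0.58,-0.58,-0.58])

```text
clock: 23.95
eef_pos: [517.7, -56.4, 71.4]
eef_rot: [3.136, -0.002, 1.316]
wrist_force: [4.0, 7.1, 13.3]
finger_gap: 33.6
finger_force: 30.0
```

```bash
python3 -c "
from h import *
sb(); print(telemetry.read_state()['moment'])"
```

```text
vial ((354.0067443847656, 302.7094421386719), (26.2719669342041, 9.183563232421875), 54.462318420410156) [523.  109.5 109. ]
t/blue/green
[(-30, 86, 103), (-29, 67, 103), (-28, 59, 111), (-27, 58, 125), (-26, 62, 139), (-25, 65, 148), (-24, 68, 154), (-23, 70, 158), (-22, 71, 160), (-21, 71, 159), (-20, 71, 160), (-19, 71, 160), (-18, 71, 160), (-17, 71, 159), (-16, 70, 158), (-15, 69, 157), (-14, 67, 152), (-13, 64, 146), (-12, 61, 141), (-11, 61, 139), (-10, 63, 142), (-9, 67, 147), (-8, 72, 153), (-7, 80, 157), (-6, 89, 160), (-5, 98, 162), (-4, 107, 165), (-3, 115, 165), (-2, 119, 166), (-1, 122, 166), (0, 124, 166), (1, 124, 166), (2, 123, 165), (3, 122, 165), (4, 121, 164), (5, 116, 162), (6, 109, 159), (7, 99, 154), (8, 87, 146), (9, 74, 140), (10, 66, 137), (11, 63, 139), (12, 63, 144), (13, 66, 149), (14, 68, 154), (15, 69, 157), (16, 70, 157), (17, 70, 158), (18, 70, 158), (19, 70, 158), (20, 70, 158), (21, 70, 158), (22, 70, 157), (23, 69, 155), (24, 67, 149), (25, 66, 141), (26, 68, 128), (27, 79, 118), (28, 101, 118), (29, 125, 131), (30, 149, 150)]
[ 1.39771687 -0.56292222 -0.02692027]
```

Request:
play_rows(translation=[[0,0.0002,-0.0001],[0.0001,0.0003,-0.0002],[0.0001,0.0003,-0.0003],[0.0001,0.0003,-0.0003],[0.0001,0.0003,-0.0003],[0.0001,0.0003,-0.0003],[0.0001,0.0003,-0.0003],[0.0001,0.0003,-0.0003],[0.0001,0.0003,-0.0003],[0.0001,0.0003,-0.0003],[0.0001,0.0003,-0.0003]], yaw=[-0.08,-0.16,-0.16,-0.16,-0.16,-0.16,-0.16,-0.16,-0.16,-0.16,-0.16])

```text
clock: 25.38
eef_pos: [518.0, -56.3, 71.5]
eef_rot: [3.136, -0.003, 1.156]
wrist_force: [2.9, 5.6, 18.0]
finger_gap: 33.4
finger_force: 30.0
```

```bash
python3 -c "
from h import *
sb()"
```

```text
vial ((353.9595947265625, 302.73443603515625), (26.239086151123047, 9.178874969482422), 54.782405853271484) [523.1 109.6 109. ]
t/blue/green
[(-30, 84, 102), (-29, 67, 102), (-28, 59, 111), (-27, 59, 126), (-26, 62, 139), (-25, 66, 149), (-24, 68, 154), (-23, 70, 158), (-22, 71, 159), (-21, 70, 159), (-20, 70, 159), (-19, 70, 160), (-18, 71, 160), (-17, 70, 159), (-16, 70, 158), (-15, 69, 156), (-14, 66, 152), (-13, 64, 147), (-12, 62, 141), (-11, 61, 139), (-10, 65, 142), (-9, 71, 147), (-8, 79, 153), (-7, 90, 158), (-6, 100, 161), (-5, 109, 164), (-4, 116, 166), (-3, 120, 167), (-2, 122, 167), (-1, 122, 167), (0, 124, 166), (1, 124, 165), (2, 124, 164), (3, 123, 164), (4, 120, 164), (5, 112, 161), (6, 102, 157), (7, 90, 152), (8, 78, 145), (9, 66, 138), (10, 60, 134), (11, 60, 136), (12, 62, 142), (13, 65, 148), (14, 67, 153), (15, 69, 156), (16, 70, 158), (17, 70, 158), (18, 70, 159), (19, 70, 158), (20, 70, 158), (21, 70, 158), (22, 70, 157), (23, 68, 154), (24, 67, 149), (25, 66, 140), (26, 69, 128), (27, 80, 118), (28, 100, 118), (29, 125, 130), (30, 149, 149)]
```

```bash
python3 -c "
from cell import manip
print(manip.sign_off())"
```

```text
the job is handed in; nothing more can be done
None
```

I handed the job in at about 25 s: the level lies untouched along the shelf's front, the knob is gripped and pressed with about 18 N measured at the wrist, and the bubble rests about 0.5 mm from the vial's centre; the foot's own load and the judge's verdict were not shown.

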